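# Rock a seized spacer out of a valve neck

## Task

The square ribbed nylon spacer has seized in the neck of the valve body, which only stands loosely on its stand, so a straight pull would lift the whole valve. Grip the spacer by its two plain faces and rock it side to side several times, the way those faces look, easing it up a little each time until it frees, with the valve staying down on its stand and the other parts on the bench left alone. Finish still holding the spacer, upright and directly over the neck, a finger's breadth or so clear of it; do not put it down or let go.

Things in the scene. Friction and masses are not known exactly. Their poses are not given: they have to be found in the camera images.
- spacer_mid (a point): Centre of the grip block of the seized white nylon spacer: a block 30 mm (its x) by 32 mm (its y) by 50 mm high, with five ribs standing 2 mm proud on its two x faces (34 mm over the ribs); its two y faces are plain and are the ones to grip. z up. Below the block a 28 x 28 mm foot, 18 mm long, goes into the valve neck. Mass about 65 g.
- spacer_foot (a point): Centre of the underside of the spacer's foot, 43 mm below spacer_mid; at the start 14 mm below the rim of the neck, resting on the floor of the bore. The underside of the grip block starts 4 mm above the rim.
- spacer_top (a point): Centre of the spacer's top face, 25 mm above spacer_mid.
- neck (a point): Centre of the rim of the valve neck (outer diameter 60 mm), about 100 mm above the bench; z up, y the same way as the spacer's y at the start. In the bore two sprung steel pads press on the +y and -y sides of the foot, about 17 N each, holding it by friction over its whole depth; on its x sides fixed guides leave 2 mm of play.
- valve (a joint): How far the valve body (stainless, about 1.3 kg, two ports along its x 112 mm overall, 88 mm high) has been lifted off its stand along two upright guide pins, m; 0 = down. It cannot tilt or turn. Pulling straight up on the seized spacer lifts it.
- stand: Fixed aluminium plate 124 x 96 x 12 mm under the valve body; origin at the centre of its underside on the bench, x along the valve ports, z up.
- vise: Small empty cast iron vise bolted to the bench, about 125 x 75 mm, 76 mm high; origin at the centre of its underside; bystander.
- handwheel: red plastic valve handwheel, 74 mm across, 18 mm high, lying flat; bystander; origin at the centre of its underside.
- nut: bronze hexagonal bonnet nut, 37 mm across flats, 20 mm high, hollow, lying flat; bystander; origin at the centre of its underside.
- gland: stainless ring, 38 mm across, 12 mm high, lying flat; bystander; origin at the centre of its underside.
- short_spacer: short round ribbed white nylon spacer, 32 mm across, 24 mm high, standing loose on the bench; bystander, NOT the stuck one; origin at the centre of its underside.
- spanner: steel spanner 160 mm long lying flat; bystander; origin at the centre of its underside.
- stem_stand: 70 mm square aluminium base with an upright steel stem, 79 mm high in all; bystander; origin at the centre of its underside.
- spacer: The seized spacer as a whole; its origin is the point spacer_foot. The sprung pads give up to 3 mm, so it can be tilted about the neck's x axis by 0.15 rad or so each way (its top going to neck +y and -y), but not about y. Tilting it 0.1 to 0.15 rad each way about its foot while raising it about 2 mm per swing walks it out in seven to nine swings.
There are look-alikes about, which are no part of the job. What is shaped like the spacer but red is not meant.

How it is judged:
By the outcome, as a careful person would: the job done as asked, in the order asked, and still so for the second after the job is handed in, while the arm keeps its last pose, push and grip.
It also fails if it takes over 45 s, if anything falls off the work surface, if the arm or the gripper's body presses on something with over 40 N, if the wrist force passes 120 N, or if a joint passes its speed limit or range.

## Robot

A 6-joint arm with a two-finger parallel gripper is mounted at the origin on the work surface. World frame = base frame: x ahead of the robot, y to its left, z up, the work surface at z = 0. Lengths are in m, angles in rad, forces in N, time in s.
With the tool pointing down it reaches from about 0.275 to 0.85 m from the base axis. Payload 19 kg.
Tool frame: the origin (TCP) lies at the very end of the fingers, on their centre line; the grasp point (between the pads) lies 19 mm behind it; y points along the fingers, x is the direction in which the jaws open and shut, and the axes are right-handed (so a half turn about y gives the same grasp; the last joint's range is limited). The gripper opens to 85 mm and grips with 20 to 120 N. Pads are 22 mm wide; open, the fingers measure 114 mm over their backs; the gripper's body (76 mm by 85 mm) begins 54 mm behind the grasp point. The pads swing forward as they close: fully open they stand 13 mm farther back than shut.
Start: joints at [-1.275, 0.15, 1.437, -0, 1.554, -0.134], TCP at [0.24, -0.523, 0.231] pointing down, gripper open.
Joint ranges: [-2.8, 2.8], [-0.68, 2.1], [0.12, 2.68], [-1.39, 4.53], [0.16, 2.79], [-2.81, 2.81]. Speed limits (rad/s): [1.89, 1.89, 2.22, 3.01, 3.01, 3.01].

## Interface

Orientations are given as a rotation vector (axis times angle).
In Python, from bench import bot gives the robot as it stands.
- The arm moves only by the tool carry_out, never from a script. Its argument "moves" is text: rows parted by semicolons, each of 7 numbers parted by spaces: the shift along the world's x, y, z in mm, then the turn, a rotation vector about the world's x, y, z in rad, then the opening, from -1 (shut) to 1 (fully open), so that 0 is half open. In form: x y z ax ay az gripper; .... A call has 1 to 20 rows; each row shifts and turns the pose as measured when the row begins; what a row does not reach is not made up. A row lasts 1/10 s, in which the tool goes at most 50 mm and 8.59 degrees, less where a joint would pass 70% of its speed; a pose out of reach is approached as far as the arm can. A call is refused whole if a number of a shift passes 50 or a number of a turn 0.15, either way. A call with a gripper value outside its range is refused whole. The fingers move at their own pace and stop on an object; "newtons" is the grip in N (left out, the last holds). Time passes only in rows, so rows that do not move let the fingers close. It gives the time, the measured TCP pose, the force and the opening at its end, in the units of the state.
- bot.get_state(): the state, without advancing time (a new reading comes with each control period).
- bot.camera(name): name is "side" or "top" or "wrist"; returns the picture (384x512x3 uint8, red, green, blue); there is no depth.
- bot.calibration(name): a dict with "intrinsics" (3x3 intrinsics, pixels), "k1" (the pictures are not rectified: a ray, as slopes to the right and down, at radius r is drawn at 1 + k1 r^2 times it, then the intrinsics apply), "pose" (4x4, takes a point from camera to world coordinates). Camera axes: x right, y up, looking along -z (the intrinsics and any distortion apply to the point x, -y, -z); pixel columns grow to the right and rows downward; lengths in m; the calibration is good to about 2 mm. A picture is of the moment at which its call begins: read the wrist's pose just before it. calibration takes no time and is no camera call; for the wrist camera it gives the pose at the moment of the call.
- bot.hand_in(): hands the job in, once; it reports no verdict.
The state is a dict: "time": time; "q": joint angles; "qvel": joint speeds; "joint_efforts": joint torques, N m; "position": TCP position; "ee_rot": TCP orientation; "ft_force": force on the tool from outside, world axes, zero at the start; "moment": the same for the moment, N m; "grip_width": opening from 0.0 (shut) to 1.0 (fully open).
Only numpy, scipy, OpenCV 4.12 (cv2) and the standard library are available. Lean on these libraries where they do the work, as an engineer would, in place of code of your own. Each camera call takes 0.05 s, during which the arm holds its last target.

## Working session

There is one attempt and no reset: what is moved stays moved. The work goes in short steps, Python scripts to look and compute and a tool call to move; the robot and the scene stay as the last step left them, time stands still between calls to the robot, and variables do not carry over. Pictures are saved under pics/ and viewed, and the job is handed in when it is done.

Besides the shell and the picture viewer there is one more tool, called after "Emit:" as name(argument=value, ...), one argument or row to a line, values as JSON. carry_out: Moves the arm, as the interface text tells. Its arguments: {"type":"object","properties":{"moves":{"type":"string"},"newtons":{"type":"number"}},"required":["moves"]}

```bash
mkdir -p pics
python3 - <<'E'
from bench import bot
import cv2,numpy as np
s=bot.get_state();print(s)
for n in ["side","top","wrist"]:
    c=bot.calibration(n);print(n,c)
    cv2.imwrite(f"pics/{n}0.png",bot.camera(n)[:,:,::-1])
E
```

```text
{'time': 0.0, 'q': array([-1.27499685e+00,  1.50999229e-01,  1.43798214e+00, -2.56736330e-05,
        1.55380657e+00, -1.33981252e-01]), 'qvel': array([-6.99609232e-04, -3.72580602e-04,  9.37656856e-05, -5.53386074e-04,
        2.68317457e-04, -5.22773237e-04]), 'joint_efforts': array([-1.47063176e-03, -7.13054609e+01, -5.70872962e+01, -2.60619481e-04,
        8.93529388e-03,  2.51175358e-06]), 'position': array([ 0.23950242, -0.52249233,  0.23069226]), 'ee_rot': array([-1.38162893,  0.88772955, -0.88620649]), 'ft_force': array([ 1.00765174, -0.40311029,  0.25376693]), 'moment': array([ 0.01007635,  0.01294852, -0.01119666]), 'grip_width': 1.0029781237731084}
side {'intrinsics': array([[444.52200763,   0.        , 256.19006261],
       [  0.        , 444.52200763, 195.1658576 ],
       [  0.        ,   0.        ,   1.        ]]), 'k1': -0.021195013203568803, 'pose': array([[-0.9320896 ,  0.25092778, -0.26123595,  0.4072277 ],
       [-0.36199049, -0.6191672 ,  0.69684637,  0.5290714 ],
       [ 0.01310938,  0.74408819,  0.66795278,  0.65180359],
       [ 0.        ,  0.        ,  0.
[... 238 characters left out ...]
ay([[ 0.01703914,  0.99503532, -0.09805291,  0.53609346],
       [-0.99973446,  0.01543337, -0.0171119 , -0.00770654],
       [-0.01551366,  0.09831844,  0.99503407,  0.94789264],
       [ 0.        ,  0.        ,  0.        ,  1.        ]])}
wrist {'intrinsics': array([[279.2327721 ,   0.        , 253.56833631],
       [  0.        , 279.2327721 , 191.47404852],
       [  0.        ,   0.        ,   1.        ]]), 'k1': -0.02583245744303215, 'pose': array([[ 0.41670921,  0.86785009,  0.27053587,  0.30841519],
       [-0.90903627,  0.39865977,  0.12134021, -0.49204385],
       [-0.00254666, -0.2964905 ,  0.95503241,  0.37284567],
       [ 0.        ,  0.        ,  0.        ,  1.        ]])}
```

View pics/side0.png

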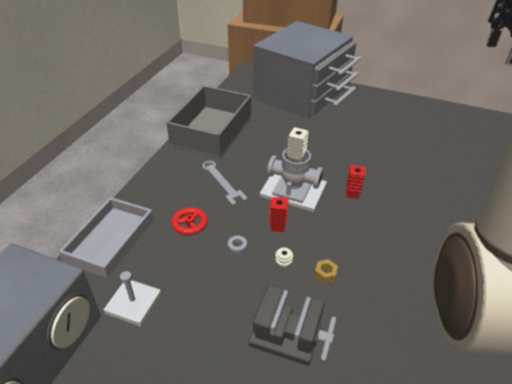

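View pics/top0.png

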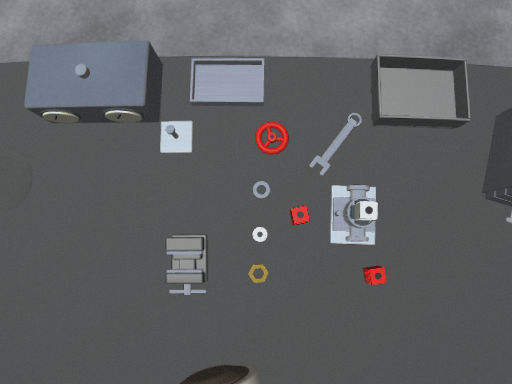

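View pics/wrist0.png

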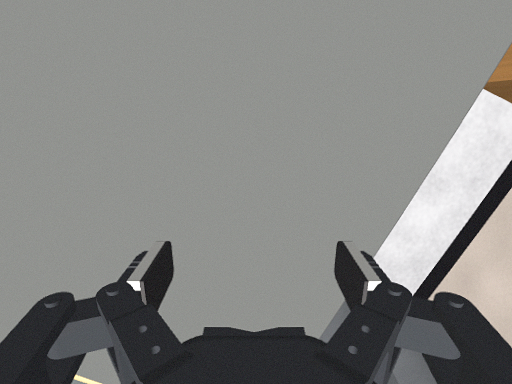

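Run:
```python
import cv2,numpy as np
s=cv2.imread('pics/side0.png')[110:215,240:345];t=cv2.imread('pics/top0.png')[175:255,320:400]
a=cv2.resize(s,(400,400),interpolation=cv2.INTER_CUBIC);b=cv2.resize(t,(400,400),interpolation=cv2.INTER_CUBIC)
cv2.imwrite('pics/z0.png',np.hstack([a,b]))
```

```text
(no output)
```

View pics/z0.png

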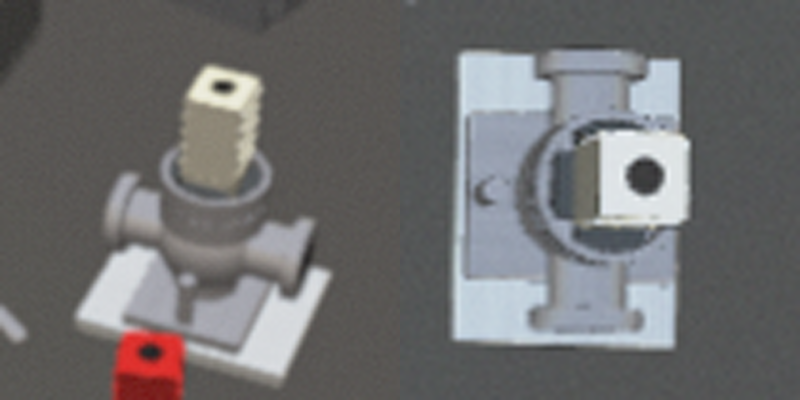

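```bash
cat > h.py <<'E'
from bench import bot
import cv2,numpy as np
def ray(n,uv,cal=None):
    c=cal or bot.calibration(n);K=c["intrinsics"];k=c["k1"]
    d=np.array([(uv[0]-K[0,2])/K[0,0],(uv[1]-K[1,2])/K[1,1]]);u=d.copy()
    for _ in range(20): u=d/(1+k*(u@u))
    P=c["pose"];return P[:3,3],P[:3,:3]@np.array([u[0],-u[1],-1.])
def onz(n,uv,z,cal=None):
    o,d=ray(n,uv,cal);return o+d*(z-o[2])/d[2]
def proj(n,p,cal=None):
    c=cal or bot.calibration(n);P=c["pose"];q=P[:3,:3].T@(np.asarray(p)-P[:3,3]);u=np.array([q[0],-q[1]])/-q[2]
    u=u*(1+c["k1"]*(u@u));K=c["intrinsics"];return u*K[0,0]+K[:2,2]
E
python3 - <<'E'
from h import *
from scipy import ndimage
t=cv2.imread('pics/top0.png');hsv=cv2.cvtColor(t,cv2.COLOR_BGR2HSV)
print(t[213,355:382].tolist())
m=(t.min(2)>205).astype(np.uint8);m[:,:340]=0;m[:,390:]=0;m[:190]=0;m[:,:]*=1;m[235:]=0
n,l,st,ce=cv2.connectedComponentsWithStats(m)
i=l[215,374] or l[205,365];print(st,ce)
cs,_=cv2.findContours((l==i).astype(np.uint8),cv2.RETR_EXTERNAL,cv2.CHAIN_APPROX_NONE)
r=cv2.minAreaRect(cs[0]);b=cv2.boxPoints(r);print(r,b)
for p in b: print(onz("top",p,.154))
print('c',onz("top",r[0],.154))
# side view: top hole / neck rim
print('side proj',proj('side',onz("top",r[0],.154)))
# stand corners via zoom px: (458,52),(680,60),(675,348),(453,340) /5+off
for p in [(458,52),(680,60),(675,348),(453,340)]: print('st',onz("top",((p[0]-400)/5+320,p[1]/5+175),.012))
E
```

```text
[[99, 104, 104], [102, 111, 112], [98, 106, 106], [104, 113, 113], [99, 107, 108], [218, 214, 207], [231, 227, 222], [230, 227, 222], [230, 227, 222], [230, 227, 222], [232, 228, 224], [205, 200, 193], [131, 127, 123], [87, 87, 85], [89, 85, 82], [111, 108, 105], [173, 169, 164], [229, 226, 221], [229, 227, 221], [228, 227, 221], [229, 226, 222], [225, 223, 218], [185, 183, 178], [88, 87, 85], [87, 86, 83], [88, 87, 84], [86, 84, 82]]
[[     0      0    512    384 196379]
 [   360    201     17     19    226]
 [   362    219      3      1      3]] [[255.36855265 191.4783098 ]
 [368.2920354  209.98230088]
 [363.         219.        ]]
((368.0, 210.0), (18.0, 16.0), 90.0) [[360. 201.]
 [376. 201.]
 [376. 219.]
 [360. 219.]]
[ 0.60911243 -0.17823477  0.154     ]
[ 0.60955133 -0.20781044  0.154     ]
[ 0.57676963 -0.20759489  0.154     ]
[ 0.57641256 -0.1781257   0.154     ]
c [ 0.59293432 -0.19289739  0.154     ]
side proj [297.25547055 133.25545798]
st [ 0.65479025 -0.14743589  0.012     ]
st [ 0.65295232 -0.24389973  0.012     ]
st [ 0.52945077 -0.24106279  0.012     ]
st [ 0.53192417 -0.14566176  0.012     ]
```

Run:
```python
from h import *
from scipy.spatial.transform import Rotation as R
s=bot.get_state();A=R.from_rotvec(s['ee_rot']);print(A.as_matrix().round(3))
for yaw in (-.02,):
  for sg in (1,-1):
    x=sg*np.array([-np.sin(yaw),np.cos(yaw),0]);y=np.array([0,0,-1.]);z=np.cross(x,y)
    print(sg,(R.from_matrix(np.c_[x,y,z])*A.inv()).as_rotvec())
print(s['q'],np.array([.593,-.193,.231])-s['position'])
for p in [(300,215),(376,276)]: print(onz('top',p,.06))
```

```text
[[ 0.417 -0.     0.909]
 [-0.909  0.001  0.417]
 [-0.001 -1.     0.   ]]
1 [ 1.32954362e-04 -1.28665235e-03  2.69180750e+00]
-1 [-9.39805136e-04 -9.71134061e-05 -4.49784859e-01]
[-1.27502108e+00  1.50872297e-01  1.43785509e+00 -3.00587790e-05
  1.55380165e+00 -1.34009117e-01] [3.53498809e-01 3.29540475e-01 1.72189459e-04]
[ 0.58759139 -0.07639862  0.06      ]
[ 0.4666343  -0.23140035  0.06      ]
```

Emit:
carry_out(
  moves="25 23 5 0 0 -0.03 1;25 23 5 0 0 -0.03 1;25 23 0 0 0 -0.03 1;25 23 0 0 0 -0.03 1;25 23 0 0 0 -0.03 1;25 23 0 0 0 -0.03 1;25 23 0 0 0 -0.03 1;25 23 0 0 0 -0.03 1;25 23 0 0 0 -0.03 1;25 23 0 0 0 -0.03 1;25 23 0 0 0 -0.03 1;25 23 0 0 0 -0.03 1;25 23 0 0 0 -0.03 1;20 20 0 0 0 -0.03 1;10 10 0 0 0 -0.03 1;0 0 0 0 0 0 1;0 0 0 0 0 0 1",
  newtons=60,
)

```text
time: 1.85
position: [0.605, -0.1768, 0.2362]
ee_rot: [-1.188, 1.245, -1.232]
ft_force: [-0.1, -0.0, -0.4]
grip_width: 0.999
```

Run:
```python
from h import *
s=bot.get_state();print(s)
c=bot.calibration('wrist');im=bot.camera('wrist');cv2.imwrite('pics/w1.png',im[:,:,::-1])
np.save('w1.npy',c,allow_pickle=True)
print(proj('wrist',[.593,-.193,.154],c),proj('wrist',[.593,-.193,.1],c))
```

```text
{'time': 1.85, 'q': array([-0.40886515,  0.26906211,  1.28543017,  0.00458791,  1.59370202,
        1.20205784]), 'qvel': array([ 0.00831258,  0.00607701, -0.00129274,  0.00102079,  0.00038713,
        0.00879051]), 'joint_efforts': array([ 1.61505003e+00, -8.18871832e+01, -5.77438116e+01,  1.71551434e-01,
        2.37579894e-02,  3.00788116e-01]), 'position': array([ 0.60503802, -0.17684128,  0.23617242]), 'ee_rot': array([-1.18824141,  1.24504482, -1.23154579]), 'ft_force': array([-0.126254  , -0.02539554, -0.40174309]), 'moment': array([-0.0044945 ,  0.01151373,  0.01977911]), 'grip_width': 0.9991966991919534}
[272.80209135 210.37642307] [269.81921154 191.43004158]
```

View pics/w1.png

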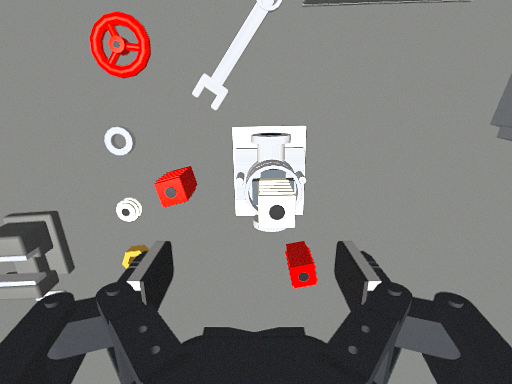

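Run:
```python
import cv2,numpy as np
t=cv2.imread('pics/w1.png')[170:240,235:320]
t=(255*(t/255.)**3).astype(np.uint8)
cv2.imwrite('pics/z1.png',cv2.resize(t,None,fx=7,fy=7,interpolation=cv2.INTER_NEAREST))
```

```text
(no output)
```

View pics/z1.png

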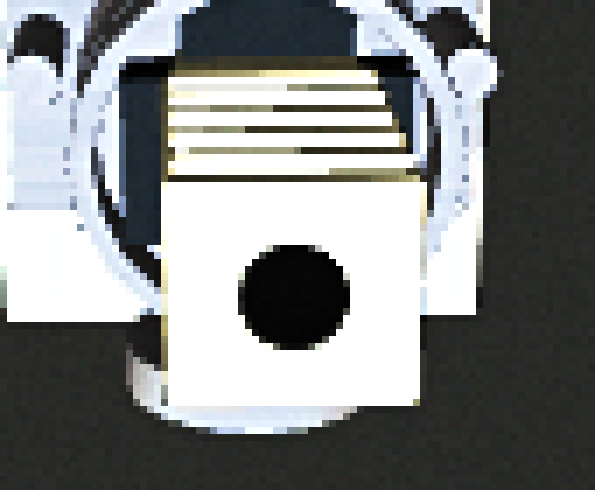

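Run:
```python
from h import *
c=np.load('w1.npy',allow_pickle=True).item()
f=lambda p:((p[0])/7+234.5,p[1]/7+169.5)
print('hole w',onz('wrist',f((294,297)),.154,c))
P=[onz('wrist',f(p),.154,c) for p in [(162,180),(426,180),(420,405),(163,405)]]
for p in P: print(p)
for a,b in [(0,1),(1,2),(2,3),(3,0)]:
    d=(P[b]-P[a])*1e3; print(np.linalg.norm(d),d, np.degrees(np.arctan2(d[1],d[0])))
print('mean',np.mean(P,0))
# hole in top & side
t=cv2.imread('pics/top0.png')
for n,(x0,y0,x1,y1) in {'top':(360,201,377,219),'side':(291,128,306,138)}.items():
    g=cv2.imread(f'pics/{n}0.png')[y0+2:y1-2,x0+2:x1-2].astype(float).mean(2);w=np.clip(g.max()*.75-g,0,None)
    yy,xx=np.mgrid[y0+2:y1-2,x0+2:x1-2];u=(w*xx).sum()/w.sum(),(w*yy).sum()/w.sum();print(n,u,onz(n,u,.154))
# stand left/right edges, wrist
```

```text
hole w [ 0.59144983 -0.19615209  0.154     ]
[ 0.60719829 -0.1804749   0.154     ]
[ 0.60600732 -0.21228221  0.154     ]
[ 0.57633627 -0.21169749  0.154     ]
[ 0.57752307 -0.17954445  0.154     ]
31.829604152463784 [ -1.19097871 -31.80731473   0.        ] -92.14435549537988
29.676803330554446 [-29.67104246   0.58471827   0.        ] 178.8710355067039
32.174939271879765 [ 1.18680113 32.15304372  0.        ] 87.8861148989789
29.689803241065434 [29.67522004 -0.93044726  0.        ] -1.7958836209541515
mean [ 0.59176624 -0.19599976  0.154     ]
top (np.float64(368.55444610425354), np.float64(209.77403883953144)) [ 0.59335911 -0.19392251  0.154     ]
side (np.float64(298.20074038691195), np.float64(132.3313828516838)) [ 0.59215961 -0.19675327  0.154     ]
```

```bash
cat >> h.py <<'E'
from scipy.spatial.transform import Rotation as R
YAW=-0.034
C=np.array([.5922,-.1956])
def Rt(tilt=0):
    x=-np.array([-np.sin(YAW),np.cos(YAW),0]);y=np.array([0,0,-1.]);z=np.cross(x,y)
    return R.from_rotvec(tilt*np.array([np.cos(YAW),np.sin(YAW),0]))*R.from_matrix(np.c_[x,y,z])
def need(p,tilt=0):
    s=bot.get_state();A=R.from_rotvec(s['ee_rot'])
    print('t',round(s['time'],2),'pos',s['position'].round(4),'F',s['ft_force'].round(1),'M',s['moment'].round(2),'w',round(s['grip_width'],3))
    print('d mm',((np.array(p)-s['position'])*1e3).round(1),'turn',(Rt(tilt)*A.inv()).as_rotvec().round(4))
E
python3 -c "
from h import *
need([*C,.114])"
```

```text
t 1.9 pos [ 0.6049 -0.177   0.2362] F [ 0.6  0.3 -0.7] M [-0.02  0.02  0.02] w 1.003
d mm [ -12.7  -18.6 -122.2] turn [-0.0069 -0.0042  0.0065]
```

Emit:
carry_out(
  moves="-6 -9 0 -0.003 -0.002 0.003 1;-6 -9 0 -0.003 -0.002 0.003 1;0 0 -20 0 0 0 1;0 0 -20 0 0 0 1;0 0 -20 0 0 0 1;0 0 0 0 0 0 1;0 0 0 0 0 0 1",
)

```text
time: 2.6
position: [0.587, -0.2042, 0.177]
ee_rot: [-1.191, 1.234, -1.241]
ft_force: [-0.6, 1.2, 0.2]
grip_width: 0.999
```

Run:
```python
from h import *
need([*C,.114])
c=bot.calibration('wrist');im=bot.camera('wrist');cv2.imwrite('pics/w2.png',im[:,:,::-1])
print(proj('wrist',[*C,.154],c))
```

```text
t 2.6 pos [ 0.587  -0.2042  0.177 ] F [-0.6  1.2  0.2] M [ 0.01  0.07 -0.03] w 0.999
d mm [  5.2   8.6 -63. ] turn [0.0031 0.0028 0.0045]
[238.63179319 220.74118046]
```

View pics/w2.png

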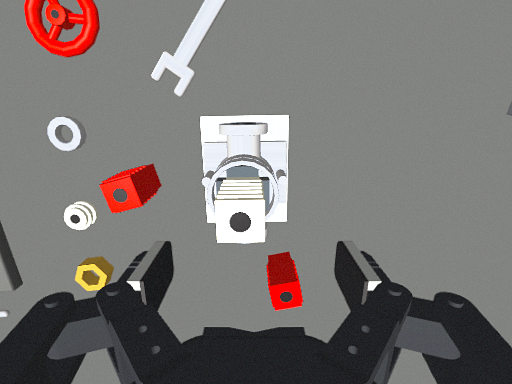

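Emit:
carry_out(
  moves="5 8 0 0.003 0.003 0.004 1;0 0 0 0 0 0 1;0 0 0 0 0 0 1",
)

```text
time: 2.95
position: [0.593, -0.1961, 0.1796]
ee_rot: [-1.192, 1.232, -1.237]
ft_force: [0.1, 0.2, -0.1]
grip_width: 0.998
```

Run:
```python
from h import *
need([*C,.114])
c=bot.calibration('wrist');im=bot.camera('wrist');cv2.imwrite('pics/w3.png',im[:,:,::-1])
print(proj('wrist',[*C,.154],c))
```

```text
t 2.95 pos [ 0.593  -0.1961  0.1796] F [ 0.1  0.2 -0.1] M [-0.01  0.02 -0.02] w 0.998
d mm [ -0.8   0.5 -65.6] turn [0.0013 0.0025 0.0003]
[251.60652025 227.07002023]
```

View pics/w3.png

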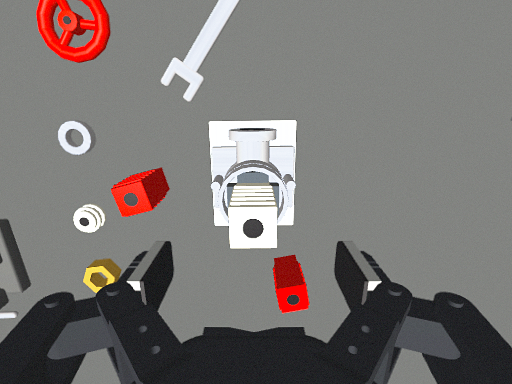

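Emit:
carry_out(
  moves="0 0 -16 0 0 0 1;0 0 -16 0 0 0 1;0 0 -16 0 0 0 1;0 0 -10 0 0 0 1;0 0 0 0 0 0 1;0 0 0 0 0 0 1",
)

```text
time: 3.6
position: [0.594, -0.196, 0.122]
ee_rot: [-1.191, 1.228, -1.238]
ft_force: [0.9, -0.2, -0.2]
grip_width: 0.997
```

Run:
```python
from h import *
need([*C,.114])
c=bot.calibration('wrist');im=bot.camera('wrist');cv2.imwrite('pics/w4.png',im[:,:,::-1])
print(proj('wrist',[*C,.154],c))
```

```text
t 3.6 pos [ 0.594 -0.196  0.122] F [ 0.9 -0.2 -0.2] M [-0.01 -0.01  0.04] w 0.997
d mm [-1.8  0.4 -8. ] turn [ 0.0027  0.0056 -0.0011]
[251.33319842 280.96085798]
```

View pics/w4.png

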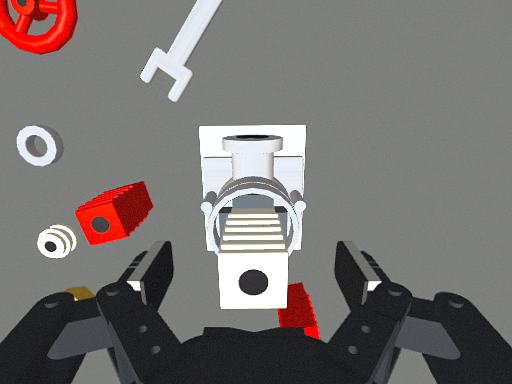

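Emit:
carry_out(
  moves="-1.5 0 -7 0.003 0.005 -0.001 1;0 0 -1 0 0 0 1;0 0 0 0 0 0 1",
)

```text
time: 3.95
position: [0.5929, -0.1963, 0.115]
ee_rot: [-1.192, 1.232, -1.236]
ft_force: [0.4, 0.2, -0.6]
grip_width: 1.004
```

Run:
```python
from h import *
need([*C,.114])
```

```text
t 3.95 pos [ 0.5929 -0.1963  0.115 ] F [ 0.4  0.2 -0.6] M [ 0.01 -0.02 -0.03] w 1.004
d mm [-0.7  0.7 -1. ] turn [0.0005 0.0022 0.    ]
```

Emit:
carry_out(
  moves="0 0.5 -0.5 0 0 0 0.3;0 0 0 0 0 0 0;0 0 0 0 0 0 -0.3;0 0 0 0 0 0 -1;0 0 0 0 0 0 -1;0 0 0 0 0 0 -1;0 0 0 0 0 0 -1;0 0 0 0 0 0 -1;0 0 0 0 0 0 -1",
  newtons=80,
)

```text
time: 4.85
position: [0.5931, -0.1956, 0.1152]
ee_rot: [-1.192, 1.231, -1.236]
ft_force: [-0.6, 0.3, 0.0]
grip_width: 0.363
```

Run:
```python
from h import *
need([*C,.114])
c=bot.calibration('wrist');im=bot.camera('wrist');cv2.imwrite('pics/w5.png',im[:,:,::-1])
cv2.imwrite('pics/s5.png',cv2.resize(bot.camera('side')[90:220,220:360,::-1],None,fx=4,fy=4,interpolation=cv2.INTER_CUBIC))
```

```text
t 4.85 pos [ 0.5931 -0.1956  0.1152] F [-0.6  0.3  0. ] M [0.02 0.13 0.15] w 0.363
d mm [-0.9  0.  -1.2] turn [ 0.0007  0.0028 -0.0004]
```

View pics/w5.png

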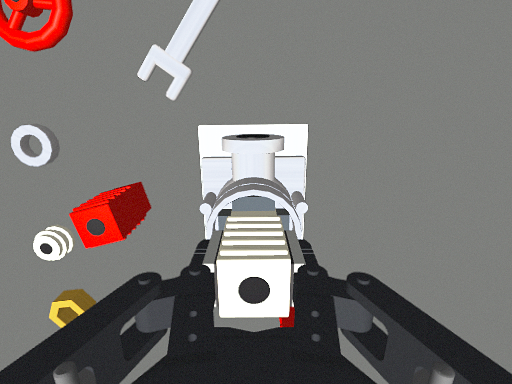

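View pics/s5.png

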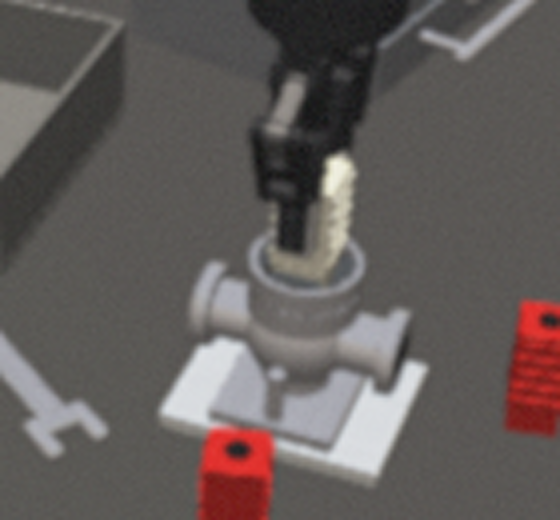

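Emit:
carry_out(
  moves="0 -1.2 0.3 0.04 -0.001 0 -1;0 -1.2 0.3 0.04 -0.001 0 -1;0 -1.2 0.3 0.04 -0.001 0 -1;0 0 0 0 0 0 -1",
)

```text
time: 5.35
position: [0.593, -0.1993, 0.1166]
ee_rot: [-1.1, 1.286, -1.144]
ft_force: [0.2, 3.6, 2.2]
grip_width: 0.368
```

```bash
cat >> h.py <<'E'
def rep():
    s=bot.get_state();A=R.from_rotvec(s['ee_rot']);e=(A*Rt(0).inv()).as_rotvec()
    foot=s['position']+A.apply([0,0.0292,0])
    print('t',round(s['time'],2),'pos',(s['position']*1e3).round(1),'tilt',e.round(3),'foot',(foot*1e3).round(1),'F',s['ft_force'].round(1),'M',s['moment'].round(2),'w',round(s['grip_width'],3))
E
python3 -c "
from h import *
rep()"
```

```text
t 5.35 pos [ 593.  -199.3  116.6] tilt [ 0.122 -0.006  0.001] foot [ 593.2 -195.8   87.6] F [0.2 3.6 2.2] M [0.38 0.13 0.08] w 0.368
```

Emit:
carry_out(
  moves="0 1.2 0.3 -0.04 0.002 0 -1;0 1.2 0.3 -0.04 0.002 0 -1;0 1.2 0.4 -0.04 0.001 0 -1;0 1.2 0.4 -0.04 0.001 0 -1;0 1.2 0.3 -0.04 0.001 0 -1;0 1.2 0.3 -0.04 0.001 0 -1;0 0 0 0 0 0 -1",
)

```text
time: 6.05
position: [0.5932, -0.1912, 0.1186]
ee_rot: [-1.289, 1.166, -1.333]
ft_force: [-1.8, -5.7, -2.0]
grip_width: 0.365
```

```bash
python3 -c "
from h import *
rep()"
```

```text
t 6.05 pos [ 593.2 -191.2  118.6] tilt [-0.133  0.     0.   ] foot [ 593.2 -195.1   89.6] F [-1.8 -5.7 -2. ] M [-0.55  0.29  0.01] w 0.365
```

Emit:
carry_out(
  moves="0 -1.2 0.3 0.04 -0.001 0 -1;0 -1.2 0.3 0.04 -0.001 0 -1;0 -1.3 0.4 0.04 -0.001 0 -1;0 -1.3 0.4 0.04 -0.001 0 -1;0 -1.2 0.3 0.04 -0.001 0 -1;0 -1.2 0.3 0.04 -0.001 0 -1;0 0 0 0 0 0 -1",
)

```text
time: 6.75
position: [0.5931, -0.1996, 0.1209]
ee_rot: [-1.104, 1.281, -1.149]
ft_force: [-1.8, 4.5, 1.5]
grip_width: 0.366
```

```bash
python3 -c "
from h import *
rep()
cv2.imwrite('pics/s6.png',cv2.resize(bot.camera('side')[90:220,220:360,::-1],None,fx=4,fy=4,interpolation=cv2.INTER_CUBIC))"
```

```text
t 6.75 pos [ 593.1 -199.6  120.9] tilt [ 0.116 -0.008  0.002] foot [ 593.4 -196.2   91.9] F [-1.8  4.5  1.5] M [0.5  0.42 0.08] w 0.366
```

View pics/s6.png

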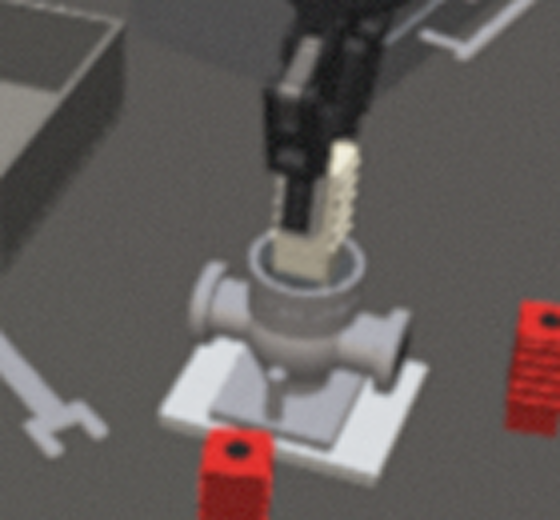

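Emit:
carry_out(
  moves="0 1.2 0.3 -0.04 0.002 0 -1;0 1.2 0.3 -0.04 0.002 0 -1;0 1.3 0.4 -0.04 0.002 0 -1;0 1.3 0.4 -0.04 0.001 0 -1;0 1.3 0.3 -0.04 0.001 0 -1;0 1.2 0.3 -0.04 0.001 0 -1;0 0 0 0 0 0 -1",
)

```text
time: 7.5
position: [0.5934, -0.1905, 0.123]
ee_rot: [-1.297, 1.159, -1.336]
ft_force: [-1.6, -5.2, -1.4]
grip_width: 0.365
```

```bash
python3 -c "
from h import *
rep()"
```

```text
t 7.5 pos [ 593.4 -190.5  123. ] tilt [-0.142 -0.001  0.004] foot [ 593.5 -194.7   94.1] F [-1.6 -5.2 -1.4] M [-0.83  0.51 -0.11] w 0.365
```

Emit:
carry_out(
  moves="0 -1.2 0.3 0.04 -0.001 0 -1;0 -1.2 0.3 0.04 -0.001 0 -1;0 -1.2 0.4 0.04 -0.001 0 -1;0 -1.2 0.4 0.04 0 0 -1;0 -1.2 0.3 0.04 0 0 -1;0 -1.2 0.3 0.04 0 0 -1;0 0 0 0 0 0 -1",
)

```text
time: 8.2
position: [0.5935, -0.199, 0.1249]
ee_rot: [-1.115, 1.273, -1.153]
ft_force: [-3.4, 2.4, 3.2]
grip_width: 0.367
```

```bash
python3 -c "
from h import *
rep()"
```

```text
t 8.2 pos [ 593.5 -199.   124.9] tilt [ 0.105 -0.007  0.007] foot [ 593.7 -195.9   95.9] F [-3.4  2.4  3.2] M [ 0.36  0.54 -0.04] w 0.367
```

Emit:
carry_out(
  moves="-0.1 1.2 0.3 -0.04 0.002 0 -1;-0.1 1.2 0.3 -0.04 0.002 -0.001 -1;-0.1 1.2 0.4 -0.04 0.002 -0.001 -1;-0.1 1.2 0.4 -0.04 0.001 -0.001 -1;0 1.2 0.3 -0.04 0.001 -0.001 -1;0 1.2 0.3 -0.03 0.001 0 -1;0 0 0 0 0 0 -1",
)

```text
time: 8.9
position: [0.5937, -0.1926, 0.1267]
ee_rot: [-1.298, 1.157, -1.337]
ft_force: [-2.4, -15.5, -4.6]
grip_width: 0.37
```

```bash
python3 -c "
from h import *
rep()"
```

```text
t 8.9 pos [ 593.7 -192.6  126.7] tilt [-0.143 -0.     0.005] foot [ 593.8 -196.8   97.8] F [ -2.4 -15.5  -4.6] M [-2.63  0.22 -0.02] w 0.37
```

Emit:
carry_out(
  moves="0 -1.2 0.3 0.04 -0.001 0 -1;0 -1.2 0.3 0.04 -0.001 0 -1;0 -1.2 0.4 0.04 -0.001 0 -1;0 -1.2 0.4 0.04 0 0 -1;0 -1.2 0.3 0.04 0 0 -1;0 -1.2 0.3 0.04 0 0 -1;0 0 0 0 0 0 -1",
)

```text
time: 9.6
position: [0.5946, -0.2007, 0.1292]
ee_rot: [-1.123, 1.265, -1.163]
ft_force: [-1.1, 0.2, 1.6]
grip_width: 0.364
```

```bash
python3 -c "
from h import *
rep()
cv2.imwrite('pics/s7.png',cv2.resize(bot.camera('side')[90:220,220:360,::-1],None,fx=4,fy=4,interpolation=cv2.INTER_CUBIC))"
```

```text
t 9.6 pos [ 594.6 -200.7  129.2] tilt [ 0.092 -0.008  0.008] foot [ 594.8 -198.   100.2] F [-1.1  0.2  1.6] M [-0.15  0.22  0.03] w 0.364
```

View pics/s7.png

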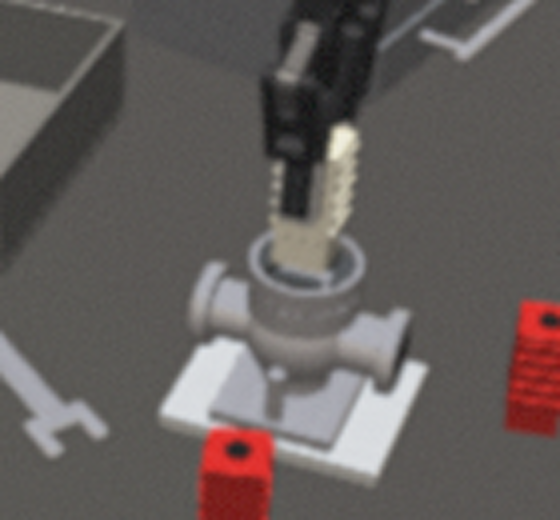

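Emit:
carry_out(
  moves="-0.2 1.4 0.4 -0.04 0.002 -0.001 -1;-0.2 1.4 0.4 -0.04 0.002 -0.001 -1;-0.2 1.4 0.4 -0.04 0.002 -0.001 -1;-0.2 1.4 0.4 -0.04 0.002 -0.001 -1;-0.2 1.2 0.4 -0.03 0 -0.001 -1;0 0 0 0 0 0 -1",
)

```text
time: 10.25
position: [0.5944, -0.1911, 0.1315]
ee_rot: [-1.278, 1.168, -1.317]
ft_force: [-0.3, -0.5, -0.1]
grip_width: 0.367
```

```bash
python3 -c "
from h import *
rep()"
```

```text
t 10.25 pos [ 594.4 -191.1  131.5] tilt [-0.116 -0.003  0.007] foot [ 594.5 -194.5  102.5] F [-0.3 -0.5 -0.1] M [0.08 0.01 0.  ] w 0.367
```

Emit:
carry_out(
  moves="0 0 2 0 0 0 -1;-0.3 -0.8 3 0.03 0 -0.001 -1;-0.3 -1 3 0.03 0 -0.002 -1;-0.3 -1 3 0.03 0.001 -0.002 -1;-0.3 -1 3 0.024 0.001 -0.002 -1;0 0 0 0 0 0 -1;0 0 0 0 0 0 -1",
)

```text
time: 10.95
position: [0.5936, -0.1959, 0.1474]
ee_rot: [-1.184, 1.236, -1.23]
ft_force: [-0.3, -0.0, -1.1]
grip_width: 0.369
```

```bash
python3 -c "
from h import *
rep();need([.593,-.1956,.145])"
```

```text
t 10.95 pos [ 593.6 -195.9  147.4] tilt [ 0.008 -0.004 -0.   ] foot [ 593.8 -195.7  118.2] F [-0.3 -0.  -1.1] M [0.   0.04 0.01] w 0.369
t 10.95 pos [ 0.5936 -0.1959  0.1474] F [-0.3 -0.  -1.1] M [0.   0.04 0.01] w 0.369
d mm [-0.6  0.3 -2.4] turn [-0.0085  0.004   0.0002]
```

Emit:
carry_out(
  moves="-0.5 0.2 -1 -0.008 0.004 0 -1;0 0 0 0 0 0 -1;0 0 0 0 0 0 -1;0 0 0 0 0 0 -1",
)

```text
time: 11.35
position: [0.593, -0.1952, 0.1459]
ee_rot: [-1.194, 1.234, -1.234]
ft_force: [0.4, 0.2, -0.8]
grip_width: 0.365
```

Run:
```python
from h import *
rep()
for n in ['side','top','wrist']:
    cv2.imwrite(f'pics/{n}9.png',bot.camera(n)[:,:,::-1])
s=cv2.imread('pics/side9.png')[90:220,220:360];t=cv2.imread('pics/side0.png')[90:220,220:360]
w=cv2.imread('pics/wrist9.png')
cv2.imwrite('pics/c9.png',np.hstack([cv2.resize(t,(390,360)),cv2.resize(s,(390,360))]))
a=cv2.imread('pics/top0.png');b=cv2.imread('pics/top9.png');cv2.imwrite('pics/t9.png',np.hstack([a[:,150:],b[:,150:]]))
```

```text
t 11.35 pos [ 593.  -195.2  145.9] tilt [-0.001  0.001  0.001] foot [ 593.  -195.2  116.7] F [ 0.4  0.2 -0.8] M [0.02 0.03 0.  ] w 0.365
```

View pics/c9.png

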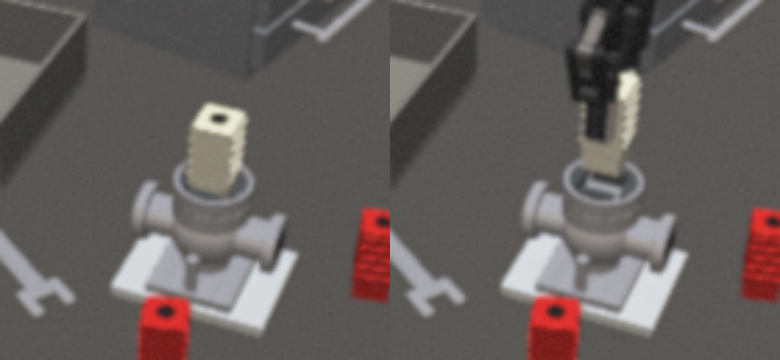

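View pics/t9.png

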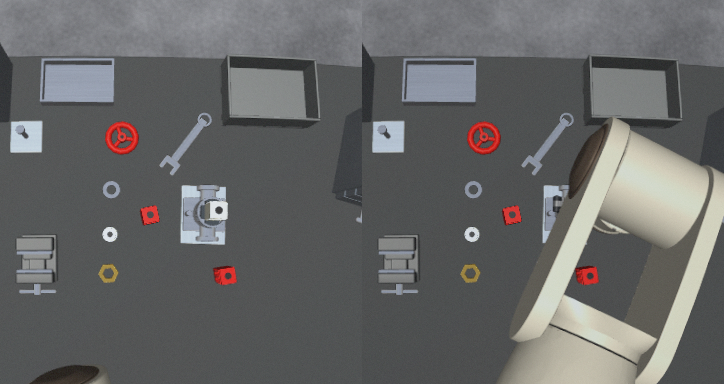

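View pics/wrist9.png

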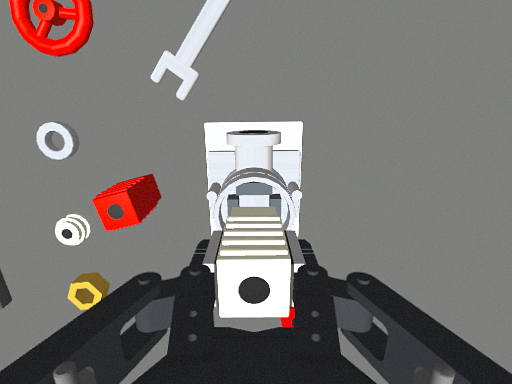

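Run:
```python
import cv2
from h import *
s=cv2.imread('pics/side9.png')[105:180,265:330]
cv2.imwrite('pics/z9.png',cv2.resize(s,None,fx=8,fy=8,interpolation=cv2.INTER_CUBIC))
for z in (.1167,.1347,.1): print(z,(proj('side',[.593,-.1955,z])-[265,105])*8)
```

```text
0.1167 [249.98432937 342.4600298 ]
0.1347 [255.17639845 284.4611894 ]
0.1 [245.28447163 394.92909224]
```

View pics/z9.png

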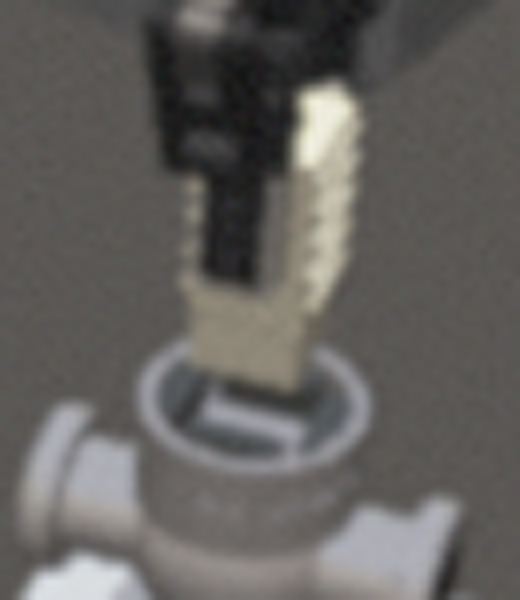

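```bash
python3 -c "
from h import *
rep();print(bot.hand_in())"
```

```text
t 11.5 pos [ 593.  -195.3  145.9] tilt [-0.001  0.001  0.   ] foot [ 593.  -195.3  116.7] F [-0.8 -0.6 -0.7] M [-0.03 -0.01  0.02] w 0.369
the job is handed in; nothing more can be done
None
```

The spacer is out of the neck. The arm is still holding it upright and directly over the bore, with its foot about 17 mm above the rim. I gripped it on its two plain faces with 80 N and rocked it eight times, about 0.1 to 0.14 rad each way. It rose about 2 mm per swing and came free on the last two.

**Last checks:**
- **Spacer:** it is upright to about 0.001 rad and centred over the neck to within about 1 mm. The wrist picture shows it did not slip in the grip.
- **Clearance:** the side picture shows the foot hanging free, with the bore open beneath it.
- **Valve:** it looks the same in the side pictures before and after, so it stayed down on its stand. The arm hides part of it in the last top picture.
- **Other parts:** the top and wrist pictures show nothing else moved, apart from the area behind the arm.
- **Forces and time:** the largest sideways reading between swings was about 16 N, on the sixth swing. It dropped to near zero once the spacer was free. The job took 11.5 s of the 45 s allowed.

No check failed. The three cameras differed by up to 3 mm on where the spacer stood; I used their average, and the grip closed centred on it.

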